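# Refill a locked mouse station

## Robot

A 6-joint arm with a two-finger parallel gripper is mounted at the origin on the work surface. World frame = base frame: x ahead of the robot, y to its left, z up, the work surface at z = 0. Lengths are in mm, angles in rad, forces in N, time in s.
With the tool pointing down it reaches from about 275 to 1000 mm from the base axis. Payload 8.4 kg.
Tool frame: the origin (TCP) lies midway between the tips of the shut fingers; the grasp point (between the pads) lies 19 mm behind it; z points along the fingers, y is the direction in which the jaws open and shut (so a half turn about z gives the same grasp; the last joint's range is limited). The gripper opens to 85 mm and grips with 20 to 120 N. Pads are 22 mm wide; open, the fingers measure 114 mm over their backs; the gripper's body (76 mm by 85 mm) begins 54 mm behind the grasp point. The pads swing forward as they close: fully open they stand 13 mm farther back than shut.
Start: joints at [1.201, 0.353, 1.633, -0, 1.155, -0.002], TCP at [224.726, 583.203, 231.281] pointing down, gripper open.
Joint ranges: [-2.63, 2.63], [-0.92, 2.1], [0.06, 2.66], [-1.3, 4.44], [0, 2.69], [-3.02, 3.02]. Speed limits (rad/s): [2.22, 2.22, 2.79, 3.14, 3.14, 3.14].

## Interface

Orientations are given as [roll, pitch, yaw] about the fixed x, y, z axes, in that order (R = Rz(yaw) Ry(pitch) Rx(roll)).
In Python, from rig import r gives the robot as it stands.
- The arm moves only by the tool play_rows, never from a script. Its argument "moves" is a list of rows, each a list of 3 entries, a list of its own where there are three numbers: the turn, a rotation vector about the tool's x, y, z in degrees, then the shift along the tool's x, y, z in mm, then the opening, from 0 (shut) to 1 (fully open). A call has 1 to 20 rows; each row is the pose to reach, as a shift and turn from the pose measured when the call began, along the tool's axes at that moment; what a row does not reach only later rows make up. A row lasts 1/10 s, in which the tool goes at most 50 mm and 8.59 degrees, less where a joint would pass 70% of its speed; a pose out of reach is approached as far as the arm can. A call with a gripper value outside its range is refused whole. The fingers move at their own pace and stop on an object; "newtons" is the grip in N (left out, the last holds). Time passes only in rows, so rows that repeat a pose let the fingers close. It gives the time, the measured TCP pose, the force and the opening at its end, in the units of the state.
- r.sense(): the state, without advancing time (a new reading comes with each control period).
- r.grab_frame(name): name is "side" or "top"; returns a dict with "color" (400x640x3 uint8, red, green, blue), "K" (3x3 intrinsics, pixels), "k1" (the pictures are not rectified: a ray, as slopes to the right and down, at radius r is drawn at 1 + k1 r^2 times it, then the intrinsics apply), "rvec" (rotation vector, rad) and "tvec" (3), from world to camera coordinates, as OpenCV has them. Camera axes: x right, y down, z forward; pixel columns grow to the right and rows downward; lengths in mm; the calibration is good to about 2 mm. A picture is of the moment at which its call begins. There is no depth.
- r.sign_off(): hands the job in, once; it reports no verdict.
Trained networks look in a picture, given as the dict that the camera call returned (one of the last four; its "shot" number tells which), for a name from the list of things; names that differ only in an ending like _2 or _b are one class to them, and where a whole thing is asked for, a point or a joint stands for the part that bears it (a point fixed in the world has none). Each returns a list of dicts, best first, with "conf" (0 to 1); they miss things now and then, are a little off and sometimes report something else, mostly with a low value. They report only what shows in the picture. A call takes as long as a camera call. They do not tell look-alikes from the thing itself.
- r.silhouettes(picture, name): "mask" (400x640 bool, what is visible of it) and "location" ([column, row] in pixels, amid what is visible of it).
The state is a dict: "clock": time; "qpos": joint angles; "qvel": joint speeds; "joint_efforts": joint torques, N m; "eef_pos": TCP position; "tcp_rot": TCP orientation; "contact_force": force on the tool from outside, world axes, zero at the start; "wrist_torque": the same for the moment, N m; "opening": opening from 0.0 (shut) to 1.0 (fully open).
Only numpy, scipy, OpenCV 4.12 (cv2) and the standard library are available. Lean on these libraries where they do the work, as an engineer would, in place of code of your own. Each camera call takes 0.05 s, during which the arm holds its last target.

## Task

Open the locked mouse station by pushing the pin of its service key into the keyhole on the front until the hidden spring catch lets the lid fly wide open, and lay the key flat on the worktop again, clear of the station. Set the bait block down on the floor of the open bait chamber. Then swing the lid shut and press it home so that the catch holds it; leave the tin, the carton and the torch where they are.

Things in the scene. Friction and masses are not known exactly. Their poses are not given: they have to be found in the camera images.
- station: Dark plastic mouse station: flat box 250 (its x) x 170 (y) x 67 mm high with its lid shut, fixed. Origin: centre of its underside, z up. The front with the keyhole looks along its -y; the lid hinges along the back (y = +85). Walls 62 mm high, 4 thick. Inside: at the +x end a closed ballast well, at the back a runway behind a baffle, mid-front the latch bay, at the -x end the open bait chamber.
- keyhole (a point): Centre of the keyhole's mouth, on a boss (38 mm wide) standing 12 mm out of the middle of the station's front. Level square passage 14 x 14 mm along the station's +y, 36 mm above the worktop. A pin meets the plate of the spring catch 33 mm beyond the mouth; pushed 7 mm it frees the lid, at 11 mm it stops; the push rises from 4 to 7 N. Axes as the station's.
- pawl (a joint): The hidden spring catch: 0 at rest (catching), grows to 0.011 m as it is pushed in along the station's +y. The spring brings it back. As the lid is pressed shut the catch is pushed aside and snaps back over the lid's tongue.
- lid (a joint): Opening angle of the lid: 0 shut, 1.75 rad wide open (leaning slightly back). Freed, it springs wide open by itself in about 1 s. Closing takes 1 to 2 N at the front edge, then a press of 5 to 15 N on the middle of the front edge to snap in; else it springs open again. Plate 250 x 170 x 5 mm with 6 mm ribs outside, plain in a 25 mm border.
- lid_edge (a point): Middle of the lid's front edge, on its top (outer) face, 170 mm from the hinge line; moves with the lid. At 0 it is 67 mm above the worktop, wide open about 234 mm. Axes of the lid: at 0 as the station's.
- hinge (a point): Middle of the hinge line (the line runs along the station's x), 62 mm above the worktop, level with the lid's underside.
- chamber (a point): Centre of the bait chamber's floor, 4 mm above the worktop, at x = -72, y = -28 mm in the station's frame. The chamber is 97 (x) by 104 mm (y), open at the top when the lid is open; its walls are 56 to 62 mm high; a gap leads into the runway at its back. Axes as the station's.
- key_grip (a point): Centre of the grip of the service key, a loose tool lying flat: black plastic grip 70 x 22 x 18 mm (its x, y, z) with a straight round steel pin, 6 mm thick and 60 mm long, from the middle of one end along the key's +x, on the same axis. Lying, the axis is 9 mm above the worktop. Mass about 45 g.
- key_tip (a point): Tip of the key's pin, 95 mm from the centre of the grip along the key's +x.
- block_center (a point): Centre of the bait block, a hard wax-coloured block 45 x 28 x 28 mm (its x, y, z) with grooves along its length and a small hole in its ends. Lying, its centre is 14 mm above what it lies on. Mass about 30 g.
- tin_center (a point): Centre of a round metal tin, 52 mm across and 40 mm high, standing on the worktop: a bystander, to be left alone.
- carton: Closed cardboard carton 100 x 70 x 55 mm, origin at the centre of its underside: a bystander, to be left alone.
- torch: Grey torch 125 mm long and 38 mm thick lying on the worktop along its x, origin under its middle: a bystander, to be left alone.
Not all that is in view belongs to the job. Of the things that look like the part that bears key_grip, take the one that is nearest to the robot's base at the start.

How it is judged:
By the outcome, as a careful person would: the job done as asked, in the order asked, and still so for the second after the job is handed in, with the robot touching nothing.
It also fails if it takes over 72 s, if anything falls off the work surface, if the arm or the gripper's body presses on something with over 40 N, if the wrist force passes 120 N, or if a joint passes its speed limit or range.

## Working session

There is one attempt and no reset: what is moved stays moved. The work goes in short steps, Python scripts to look and compute and a tool call to move; the robot and the scene stay as the last step left them, time stands still between calls to the robot, and variables do not carry over. Pictures are saved under pics/ and viewed, and the job is handed in when it is done.

Besides the shell and the picture viewer there is one more tool, called after ">>>" as name(argument=value, ...), one argument or row to a line, values as JSON. play_rows: Moves the arm, as the interface text tells. Its arguments: {"type":"object","properties":{"moves":{"type":"array"},"newtons":{"type":"number"}},"required":["moves"]}

```bash
ls; mkdir -p pics
python3 - <<'E'
from rig import r
import cv2
print(r.sense())
for n in ["side","top"]:
    f=r.grab_frame(n)
    cv2.imwrite(f"pics/{n}0.png",cv2.cvtColor(f["color"],cv2.COLOR_RGB2BGR))
    print(n,{k:v for k,v in f.items() if k!="color"})
    for o in ["station","keyhole","key_grip","block_center","tin_center","carton","torch"]:
        try:
            for d in r.silhouettes(f,o): print(o,round(d["conf"],2),d["location"],d["mask"].sum())
        except Exception as e: print(o,e)
E
```

```text
pics
{'clock': 0.0, 'qpos': array([ 1.20061922e+00,  3.53685133e-01,  1.63416310e+00, -3.92051362e-06,
        1.15516709e+00, -2.39426454e-03]), 'qvel': array([-0.00058565, -0.00107276,  0.00044198, -0.00048547, -0.00033385,
       -0.00073683]), 'joint_efforts': array([-1.21854133e-03, -6.05228233e+01, -3.42068875e+01,  8.03484068e-05,
        9.13031196e-03,  2.30349968e-06]), 'eef_pos': array([224.53964882, 582.75338961, 230.52617928]), 'tcp_rot': array([-3.14016998e+00,  1.78223523e-07,  2.77381139e+00]), 'contact_force': array([-0.54355888, -0.62054459,  1.39155168]), 'wrist_torque': array([0.03332003, 0.0147499 , 0.02724108]), 'opening': 1.0017566511610805}
side {'K': array([[370.83528972,   0.        , 313.30912883],
       [  0.        , 370.83528972, 202.03367784],
       [  0.        ,   0.        ,   1.        ]]), 'k1': -0.021422014894354895, 'rvec': array([ 2.05885661, -0.52442143,  0.31213886]), 'tvec': array([-447.69620308,  162.11912896,  898.49649352]), 'shot': 1}
station 0.91 [302.1, 195.0] 3989
keyhole 0.75 [303.4, 193.1] 4006
key_grip 0.92 [361.8, 261.6] 385
key_
[... 377 characters left out ...]
25107],
       [  0.        , 485.14521698, 196.41448698],
       [  0.        ,   0.        ,   1.        ]]), 'k1': -0.11238643641936169, 'rvec': array([ 2.16301512, -2.1360427 ,  0.1268212 ]), 'tvec': array([ -12.87632121,  540.47977122, 1289.22727825]), 'shot': 2}
station 0.6 [287.7, 200.5] 6185
keyhole 0.92 [281.9, 200.9] 6152
key_grip 0.83 [450.2, 124.0] 244
key_grip 0.82 [461.4, 193.2] 225
key_grip 0.61 [408.1, 214.9] 276
key_grip 0.48 [371.2, 146.7] 196
key_grip 0.48 [181.4, 174.5] 1088
block_center 0.56 [407.0, 173.4] 147
block_center 0.23 [188.1, 250.7] 514
tin_center 0.68 [427.9, 253.7] 299
carton 0.74 [181.7, 173.7] 1142
torch 0.73 [185.0, 249.4] 453
torch 0.3 [183.6, 176.0] 1138
```

View pics/side0.png

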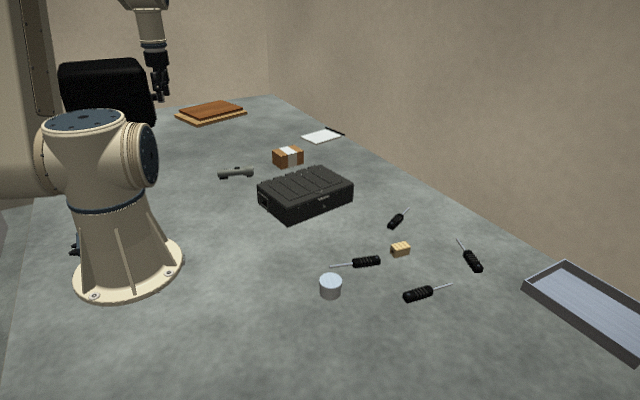

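View pics/top0.png

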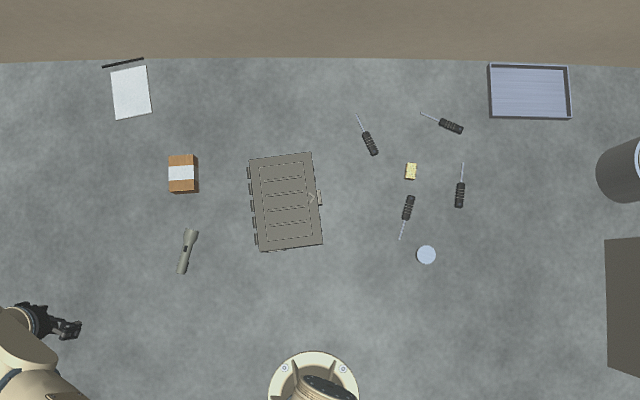

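Run:
```python
import cv2
for n,b in [("side",(190,130,520,340)),("top",(120,80,500,300))]:
    im=cv2.imread(f"pics/{n}0.png")
    x0,y0,x1,y1=b
    s=800/(x1-x0)
    s=min(s,600/(y1-y0))
    cv2.imwrite(f"pics/{n}0z.png",cv2.resize(im[y0:y1,x0:x1],None,fx=s,fy=s,interpolation=cv2.INTER_CUBIC));print(s)
```

```text
2.4242424242424243
2.1052631578947367
```

View pics/top0z.png

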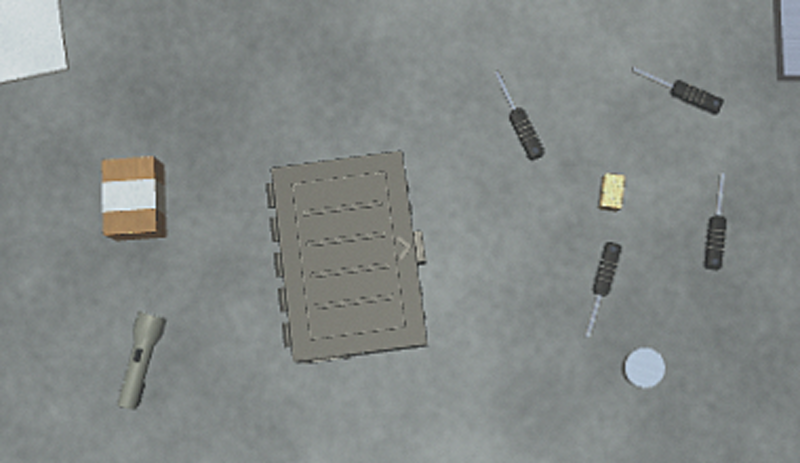

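View pics/side0z.png

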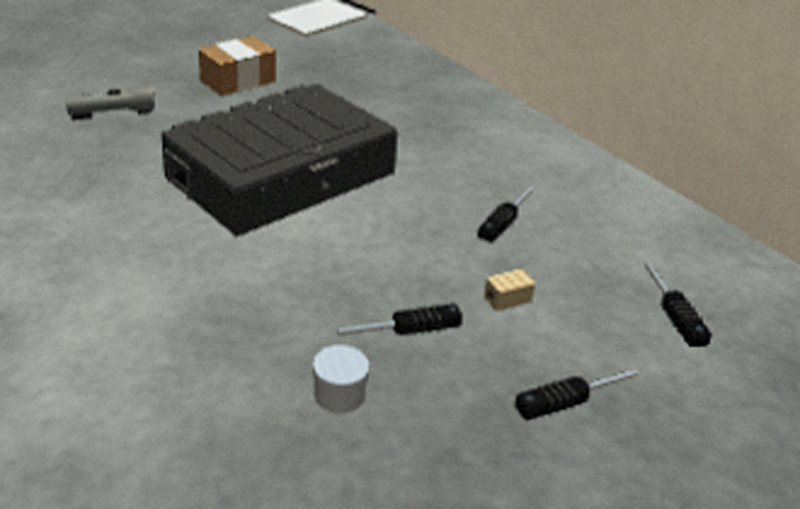

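```bash
cat > h.py <<'E'
import numpy as np, cv2
from scipy.spatial.transform import Rotation as Rot
def ray(f,uv):
    K=f["K"];d=np.array([f["k1"],0,0,0,0.])
    p=cv2.undistortPoints(np.array(uv,float).reshape(-1,1,2),K,d).reshape(-1,2)
    R=cv2.Rodrigues(f["rvec"])[0];t=f["tvec"]
    c=-R.T@t
    D=np.c_[p,np.ones(len(p))]@R
    return c,D
def at_z(f,uv,z):
    c,D=ray(f,uv)
    return c+D*((z-c[2])/D[:,2])[:,None]
def proj(f,P):
    d=np.array([f["k1"],0,0,0,0.])
    return cv2.projectPoints(np.array(P,float).reshape(-1,1,3),f["rvec"],f["tvec"],f["K"],d)[0].reshape(-1,2)
def save(f,name,box=None,pts=None,s=None,mask=None):
    im=cv2.cvtColor(f["color"],cv2.COLOR_RGB2BGR)
    x0,y0,x1,y1=box or (0,0,640,400)
    s=s or min(800/(x1-x0),600/(y1-y0))
    im=cv2.resize(im[y0:y1,x0:x1],None,fx=s,fy=s,interpolation=cv2.INTER_CUBIC)
    if pts is not None:
        for p in pts: 
            q=(int((p[0]-x0+.5)*s),int((p[1]-y0+.5)*s)); cv2.circle(im,q,2,(0,0,255),-1)
    cv2.imwrite(f"pics/{name}.png",im)
E
python3 - <<'E'
from rig import r
from h import *
zs={"station":40,"key_grip":9,"block_center":14,"tin_center":20,"carton":30,"torch":19}
for n in ["side","top"]:
    f=r.grab_frame(n)
    for o,z in zs.items():
        for d in r.silhouettes(f,o):
            m=d["mask"]; ys,xs=np.nonzero(m)
            if o in("key_grip","block_center"):
                ev=cv2.PCACompute2(np.c_[xs,ys].astype(np.float32),None)
            print(n,o,round(d["conf"],2),d["location"],at_z(f,[d["location"]],z)[0].round(0))
E
```

```text
side station 0.8 [303.3, 195.8] [507.  56.  40.]
side key_grip 0.75 [468.7, 257.2] [ 757. -369.    9.]
side key_grip 0.7 [419.8, 292.1] [ 562. -402.    9.]
side key_grip 0.65 [363.4, 259.5] [ 516. -249.    9.]
side key_grip 0.54 [396.3, 222.4] [ 697. -158.    9.]
side block_center 0.66 [401.0, 250.7] [ 618. -271.   14.]
side tin_center 0.61 [332.2, 284.8] [ 395. -299.   20.]
side carton 0.73 [286.4, 157.9] [591. 355.  30.]
side torch 0.79 [239.0, 173.3] [397. 335.  19.]
top station 0.89 [286.7, 198.4] [533.  77.  40.]
top key_grip 0.77 [409.4, 211.7] [ 504. -262.    9.]
top key_grip 0.55 [365.2, 143.8] [ 696. -139.    9.]
top key_grip 0.51 [451.3, 125.9] [ 752. -386.    9.]
top block_center 0.47 [409.8, 169.8] [ 621. -264.   14.]
top tin_center 0.78 [425.4, 254.4] [ 386. -303.   20.]
top tin_center 0.7 [183.2, 175.4] [598. 372.  20.]
top carton 0.8 [181.1, 174.0] [600. 375.  30.]
top torch 0.77 [185.6, 248.1] [395. 356.  19.]
```

Run:
```python
from rig import r
from h import *
import pickle
fs={n:r.grab_frame(n) for n in ["side","top"]}
pickle.dump(fs,open("f0.pkl","wb"))
save(fs["top"],"t_st",(235,140,335,260)); save(fs["side"],"s_st",(250,155,360,235))
save(fs["top"],"t_key",(390,150,450,275)); save(fs["side"],"s_key",(315,230,425,310))
```

```text
(no output)
```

View pics/t_st.png

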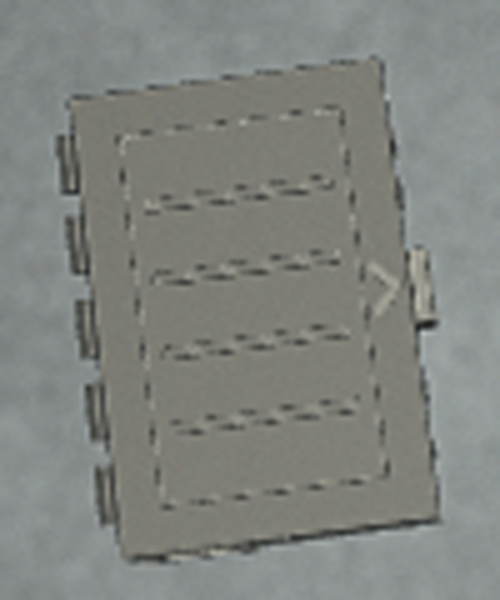

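View pics/s_st.png

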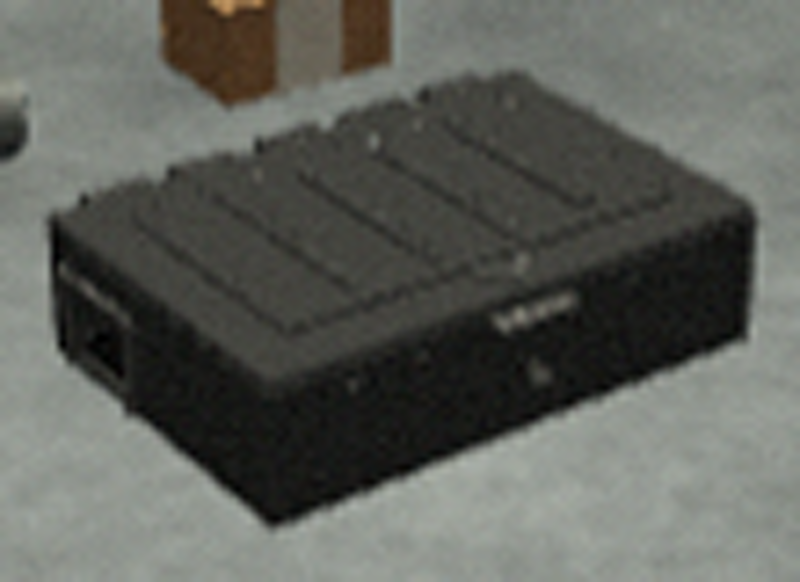

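View pics/t_key.png

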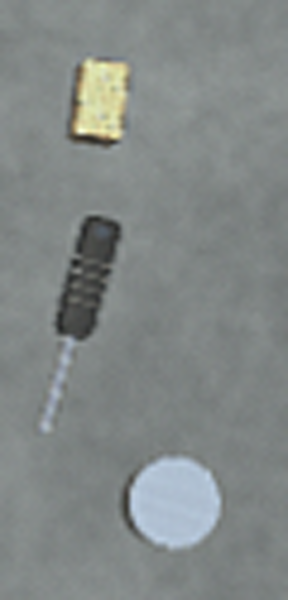

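View pics/s_key.png

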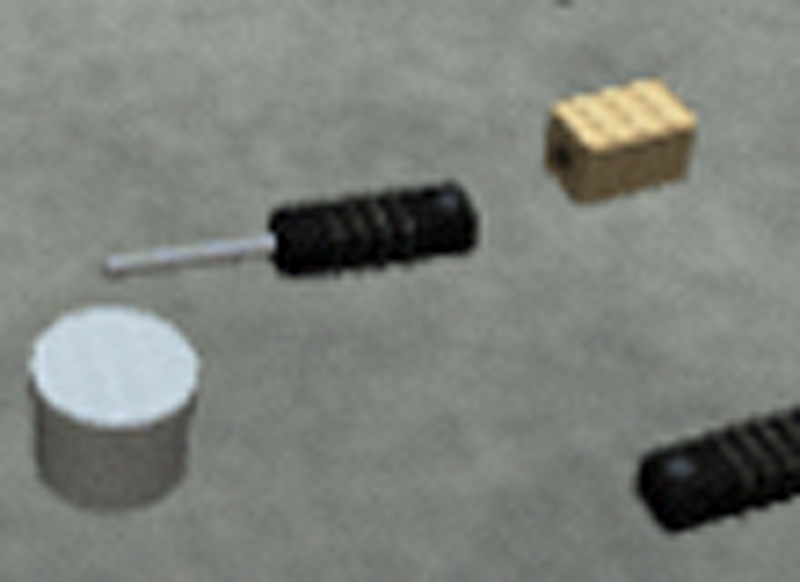

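```bash
cat > fit.py <<'E'
from h import *
import pickle
from scipy.optimize import least_squares
fs=pickle.load(open("f0.pkl","rb"))
T=lambda o,s:(lambda p:np.array(o)+np.array(p)/s-0.5)
def fit(obs,x0,name):
    # obs: list (cam, pt local, uv)
    def res(p):
        c,s=np.cos(p[2]),np.sin(p[2]); R=np.array([[c,-s,0],[s,c,0],[0,0,1]])
        return np.concatenate([(proj(fs[c_],[R@np.array(l,float)+[p[0],p[1],0]])[0]-uv) for c_,l,uv in obs])
    q=least_squares(res,x0,loss="soft_l1",x_scale=[1,1,.01])
    print(name,q.x.round(3),"res",q.fun.reshape(-1,2).round(1).tolist())
    return q.x
if __name__=="__main__":
    t=T((235,140),5); s=T((250,155),800/110)
    ot=[("top",(-125,85,67),t((124,558))),("top",(125,85,67),t((70,98))),("top",(125,-85,67),t((380,60))),("top",(-125,-85,67),t((440,518)))]
    os=[("side",(-125,-85,0),s((275,525))),("side",(125,-85,0),s((745,340))),("side",(-125,-85,67),s((275,388))),("side",(125,-85,67),s((755,212))),("side",(-125,85,67),s((52,218)))]
    for o,n in [(ot,"st top"),(os,"st side"),(ot+os,"st both")]: fit(o,[520,65,.1],n)
    t=T((390,150),4.8); s=T((315,230),800/110)
    ot=[("top",(95,0,9),t((45,430))),("top",(35,0,9),t((71,337))),("top",(-35,0,9),t((102,218)))]
    os=[("side",(95,0,9),s((106,267))),("side",(35,0,9),s((273,243))),("side",(-35,0,9),s((475,220)))]
    for o,n in [(ot,"key top"),(os,"key side"),(ot+os,"key both")]: fit(o,[510,-250,3],n)
    # block: long axis ?
    ot=[("top",(22,14,28),t((82,60))),("top",(22,-14,28),t((130,62))),("top",(-22,-14,28),t((122,138))),("top",(-22,14,28),t((74,134)))]
    os=[("side",(-22,14,28),s((553,112))),("side",(22,14,28),s((655,80))),("side",(22,-14,28),s((695,122))),("side",(-22,-14,28),s((590,155))),("side",(-22,-14,0),s((580,203))),("side",(22,-14,0),s((688,178)))]
    for o,n in [(ot,"bl top"),(os,"bl side"),(ot+os,"bl both")]: fit(o,[618,-265,-.1],n)
    print(at_z(fs["top"],[t((174,503))],40),at_z(fs["side"],[s((115,366))],40))
E
python3 fit.py
```

```text
st top [5.2413e+02 7.9380e+01 1.4200e-01] res [[-0.5, 0.4], [-0.1, 0.0], [0.3, -0.5], [0.3, 0.1]]
st side [5.25999e+02 7.92940e+01 1.47000e-01] res [[0.2, 1.0], [0.5, -0.1], [-0.5, -0.2], [0.5, -1.0], [-0.7, -0.3]]
st both [5.24936e+02 7.91240e+01 1.45000e-01] res [[-0.2, 0.1], [-0.1, -0.2], [0.2, -0.9], [0.5, -0.3], [-0.2, 1.1], [0.3, 0.0], [-0.9, -0.1], [0.3, -0.9], [-1.0, -0.2]]
key top [ 517.522 -257.11     2.872] res [[-0.1, 0.7], [0.1, -0.7], [0.0, 0.0]]
key side [ 518.268 -258.393    2.834] res [[-0.2, -0.1], [0.5, 0.2], [-0.3, -0.0]]
key both [ 518.018 -257.728    2.857] res [[-0.4, 0.4], [0.1, -1.0], [0.4, -0.1], [-0.2, 0.3], [0.4, 0.3], [-0.6, -0.4]]
bl top [ 6.18321e+02 -2.63748e+02 -1.00000e-01] res [[-0.1, -0.3], [-0.2, 0.4], [0.2, 0.1], [0.1, -0.2]]
bl side [ 6.18096e+02 -2.65040e+02 -1.20000e-01] res [[-0.7, -1.0], [-0.2, -0.4], [0.5, -0.0], [0.2, -0.6], [0.2, 1.5], [-0.1, 0.9]]
bl both [ 6.18426e+02 -2.64264e+02 -1.10000e-01] res [[0.1, -0.4], [0.1, 0.4], [0.3, 0.1], [0.2, -0.3], [-0.8, -1.2], [-0.4, -0.6], [0.4, -0.3], [0.2, -0.8], [0.2, 1.3], [-0.2, 0.7]]
[[ 386.39483814 -299.83192915   40.        ]] [[ 387.44368363 -301.0478465    40.        ]]
```

```bash
cat >> h.py <<'E'
def pose(p,rpy):
    return np.array(p,float),Rot.from_euler("xyz",rpy)
def rel(targets):
    from rig import r
    s=r.sense(); p0=s["eef_pos"]; R0=Rot.from_euler("xyz",s["tcp_rot"])
    print("now",s["clock"],p0.round(1),s["tcp_rot"].round(3),"F",s["contact_force"].round(1),"op",round(s["opening"],3))
    for (p,rpy) in targets:
        p,R=pose(p,rpy); 
        print("rot",np.degrees((R0.inv()*R).as_rotvec()).round(1).tolist(),"shift",R0.inv().apply(p-p0).round(1).tolist())
E
python3 -c "
from h import *
D=[np.pi,0,2.857]
rel([([300,300,231],D),([523,-259,150],D),([523,-259,1],D)])"
```

```text
now 1.6 [224.7 583.2 231.3] [ 3.142 -0.     2.774] F [-0.3  0.4 -0.4] op 1.004
rot [0.0, -0.0, -4.8] shift [-172.1, -237.2, 0.3]
rot [0.0, -0.0, -4.8] shift [-581.2, -678.6, 81.3]
rot [0.0, -0.0, -4.8] shift [-581.2, -678.7, 230.3]
```

>>> play_rows(
  moves=[
    [[0,0,-4.8],[-581,-679,0],1],
    [[0,0,-4.8],[-581,-679,0],1],
    [[0,0,-4.8],[-581,-679,0],1],
    [[0,0,-4.8],[-581,-679,0],1],
    [[0,0,-4.8],[-581,-679,0],1],
    [[0,0,-4.8],[-581,-679,0],1],
    [[0,0,-4.8],[-581,-679,0],1],
    [[0,0,-4.8],[-581,-679,0],1],
    [[0,0,-4.8],[-581,-679,0],1],
    [[0,0,-4.8],[-581,-679,0],1],
    [[0,0,-4.8],[-581,-679,0],1],
    [[0,0,-4.8],[-581,-679,0],1],
    [[0,0,-4.8],[-581,-679,0],1],
    [[0,0,-4.8],[-581,-679,0],1],
    [[0,0,-4.8],[-581,-679,0],1],
    [[0,0,-4.8],[-581,-679,0],1],
    [[0,0,-4.8],[-581,-679,0],1],
    [[0,0,-4.8],[-581,-679,60],1],
    [[0,0,-4.8],[-581,-679,110],1],
    [[0,0,-4.8],[-581,-679,140],1],
  ],
  newtons=40,
)

```text
clock: 3.6
eef_pos: [523.6, -261.2, 91.0]
tcp_rot: [-3.141, 0.003, 2.856]
contact_force: [0.8, -0.3, 0.2]
opening: 1.0
```

```bash
python3 -c "
from h import *
from rig import r
D=[np.pi,0,2.857]
rel([([523,-259,60],D),([523,-259,1],D)])
f=r.grab_frame('side'); save(f,'s1',(300,180,480,310))
f=r.grab_frame('top'); save(f,'t1',(360,120,480,280))"
```

```text
now 3.6 [ 523.6 -261.2   91. ] [-3.141e+00  3.000e-03  2.856e+00] F [ 0.8 -0.3  0.2] op 1.0
rot [-0.0, 0.1, -0.1] shift [1.2, 2.0, 31.0]
rot [-0.0, 0.1, -0.1] shift [1.4, 2.0, 90.0]
```

View pics/s1.png

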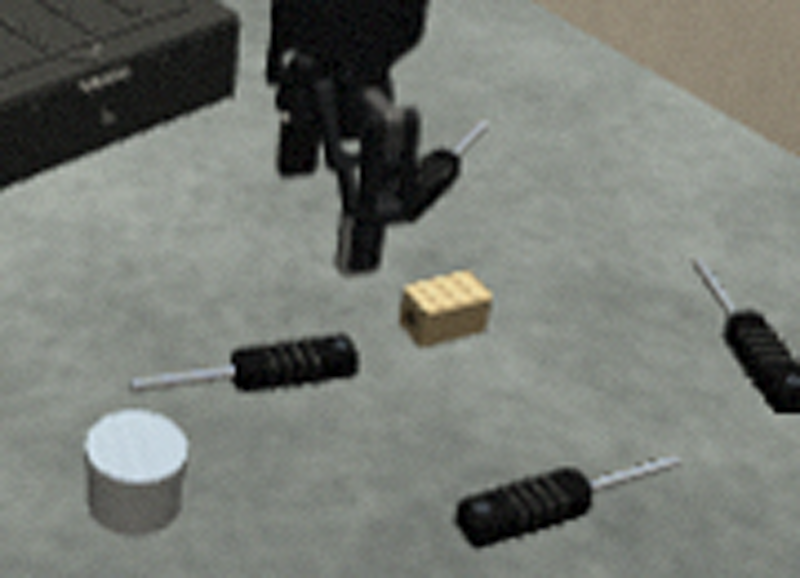

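The gripper hangs open about 90 mm above the key (grip near pixel (295,362) of the crop), with its jaws across the grip.

>>> play_rows(
  moves=[
    [[0,0,0],[1,2,45],1],
    [[0,0,0],[1,2,75],0.7],
    [[0,0,0],[1,2,88],0.6],
    [[0,0,0],[1,2,89],0.6],
    [[0,0,0],[1,2,89],0.5],
    [[0,0,0],[1,2,89],0],
    [[0,0,0],[1,2,89],0],
    [[0,0,0],[1,2,89],0],
    [[0,0,0],[1,2,89],0],
    [[0,0,0],[1,2,89],0],
    [[0,0,0],[1,2,89],0],
  ],
  newtons=60,
)

```text
clock: 4.8
eef_pos: [519.5, -256.4, 0.3]
tcp_rot: [3.141, -0.006, 2.857]
contact_force: [-1.8, -0.4, 12.2]
opening: 0.248
```

```bash
python3 -c "
from h import *
from rig import r
f=r.grab_frame('side'); save(f,'s2',(310,190,450,310))
print(r.sense()['opening'])"
```

```text
0.24276373318788133
```

View pics/s2.png

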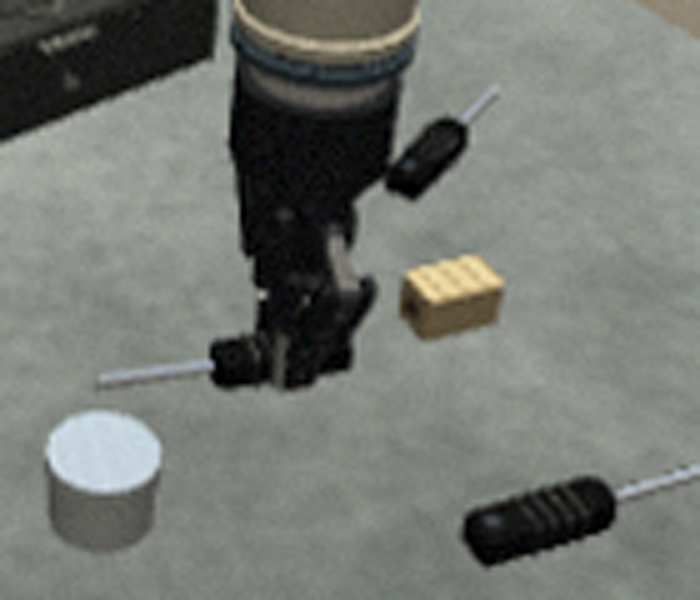

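>>> play_rows(
  moves=[
    [[0,0,0],[0,0,-20],0],
    [[0,0,0],[0,0,-50],0],
    [[0,0,0],[0,0,-70],0],
    [[0,0,0],[0,0,-70],0],
    [[0,0,0],[0,0,-70],0],
  ],
)

```text
clock: 5.35
eef_pos: [520.6, -256.9, 71.8]
tcp_rot: [3.141, -0.003, 2.857]
contact_force: [-0.6, -0.2, -0.9]
opening: 0.245
```

```bash
python3 -c "
from h import *
from rig import r
import pickle
fs={n:r.grab_frame(n) for n in ['side','top']}
pickle.dump(fs,open('f3.pkl','wb'))
save(fs['side'],'s3',(310,190,430,280));save(fs['top'],'t3',(380,160,460,260))
print(r.sense())"
```

```text
{'clock': 5.45, 'qpos': array([-4.60953576e-01,  4.84538449e-01,  1.84917629e+00, -1.44252595e-04,
        8.14042541e-01, -1.74675707e+00]), 'qvel': array([ 4.52815265e-04,  1.49590709e-02,  2.61696699e-03,  1.29067929e-04,
       -2.25918904e-04, -5.49266930e-05]), 'joint_efforts': array([ 3.95633731e-03, -6.21612239e+01, -2.59833974e+01,  1.25264801e-04,
        1.15847908e-02,  1.44638921e-04]), 'eef_pos': array([ 519.55521744, -256.39566491,   70.1493877 ]), 'tcp_rot': array([ 3.14061616, -0.00608769,  2.85670216]), 'contact_force': array([-0.56767269,  0.77408183, -0.69764268]), 'wrist_torque': array([-0.05768463,  0.02380448,  0.06199662]), 'opening': 0.24302664120750647}
```

View pics/s3.png

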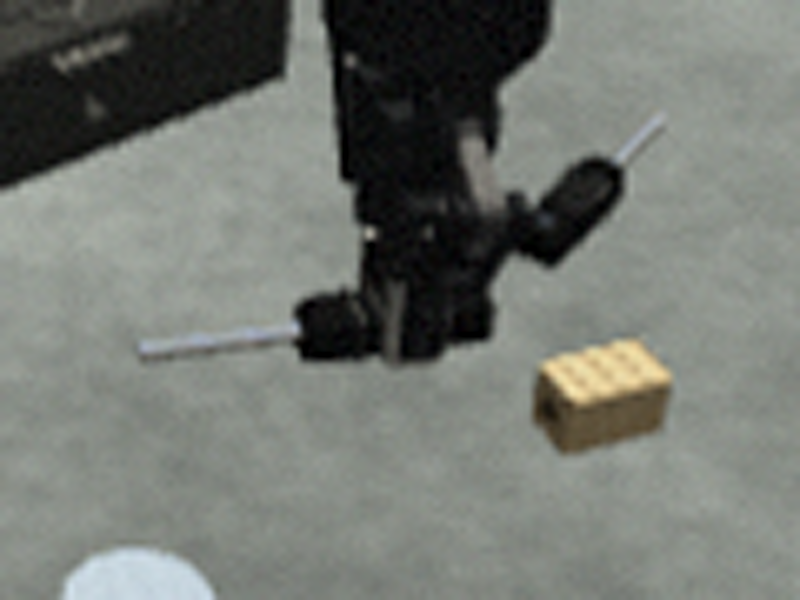

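View pics/t3.png

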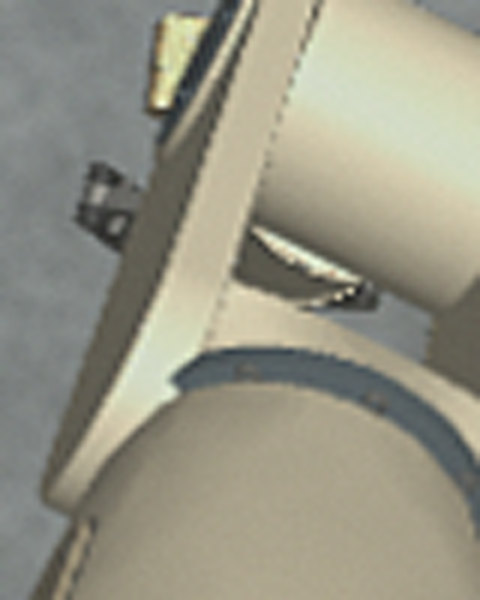

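```bash
cat > keyfit.py <<'E'
from h import *
from scipy.optimize import least_squares
# key in tool frame: centre c=(a,b,h) (tool axes), axis = tool x pitched by p, yaw w (in tool)
def keyfit(f,P,rpy,uvtip,uvbase,fixyaw=True,w0=0.0):
    R=Rot.from_euler("xyz",rpy).as_matrix()
    def pts(q):
        a,h,p,b=q[:4]; d=np.array([np.cos(p)*np.cos(w0),np.sin(w0),-np.sin(p)])
        c=np.array([a,b,h]); return np.array([P+R@(c+95*d),P+R@(c+35*d)])
    def res(q): return np.r_[(proj(f,pts(q))-np.array([uvtip,uvbase])).ravel(), q[3]/0.5, q[2]/.05]
    s=least_squares(res,[5,-9,0,0]); print("a,h,p(up+),b",s.x.round(3),"res",s.fun.round(2)); T=pts(s.x); print("tip",T[0].round(1),"base",T[1].round(1)); return s.x
E
python3 -c "
from keyfit import *
import pickle
fs=pickle.load(open('f3.pkl','rb'))
for w in (-.03,0,.03):keyfit(fs['side'],np.array([519.6,-256.4,70.1]),[3.1406,-.006,2.857],(330.3,241.9),(354.5,239.4),w0=w)
"
```

```text
a,h,p(up+),b [ 7.120e-01 -1.104e+01  1.700e-02  1.000e-03] res [-0.07  0.32  0.07 -0.32  0.    0.34]
tip [ 427.1 -232.3   83.3] base [ 485.1 -247.4   81.9]
a,h,p(up+),b [ 3.300e-02 -9.992e+00  9.000e-03  2.000e-03] res [-0.15  0.17  0.16 -0.17  0.    0.19]
tip [ 428.5 -229.7   81.6] base [ 486.  -246.6   80.6]
a,h,p(up+),b [-5.810e-01 -8.951e+00  2.000e-03  2.000e-03] res [-0.23  0.02  0.23 -0.01  0.    0.03]
tip [ 429.9 -227.2   79.8] base [ 486.9 -245.8   79.3]
```

```bash
python3 -c "
from h import *
D=[np.pi,0,1.716]
rel([([556.3,-135.8,70],D),([556.3,-135.8,26.5],D)])"
```

```text
now 5.45 [ 519.6 -256.4   70.1] [ 3.141 -0.006  2.857] F [-0.6  0.8 -0.7] op 0.243
rot [-0.1, -0.3, 65.4] shift [-1.4, 126.1, 0.3]
rot [-0.1, -0.3, 65.4] shift [-1.6, 126.0, 43.8]
```

>>> play_rows(
  moves=[
    [[-0.1,-0.3,8],[0,10,0],0],
    [[-0.1,-0.3,16],[0,25,0],0],
    [[-0.1,-0.3,24],[0,45,0],0],
    [[-0.1,-0.3,32],[0,65,0],0],
    [[-0.1,-0.3,40],[0,85,0],0],
    [[-0.1,-0.3,48],[0,105,0],0],
    [[-0.1,-0.3,56],[-1,120,5],0],
    [[-0.1,-0.3,62],[-1.5,126,15],0],
    [[-0.1,-0.3,65.4],[-1.5,126,30],0],
    [[-0.1,-0.3,65.4],[-1.5,126,40],0],
    [[-0.1,-0.3,65.4],[-1.5,126,44],0],
    [[-0.1,-0.3,65.4],[-1.5,126,44],0],
    [[-0.1,-0.3,65.4],[-1.5,126,44],0],
    [[-0.1,-0.3,65.4],[-1.5,126,44],0],
  ],
)

```text
clock: 6.85
eef_pos: [556.5, -136.0, 26.8]
tcp_rot: [-3.141, 0.0, 1.715]
contact_force: [0.5, 0.0, 0.5]
opening: 0.242
```

```bash
python3 -c "
from h import *
from rig import r
import pickle
fs={n:r.grab_frame(n) for n in ['side','top']}
pickle.dump(fs,open('f4.pkl','wb'))
c,s=np.cos(.145),np.sin(.145)
W=lambda x,y,z:[525+c*x-s*y,79+s*x+c*y,z]
k=[W(0,-97,36),W(7,-97,43),W(-7,-97,43),W(7,-97,29),W(-7,-97,29),W(19,-97,36),W(-19,-97,36)]
save(fs['side'],'s4',(290,170,370,230),proj(fs['side'],k));save(fs['top'],'t4',(290,160,390,240),proj(fs['top'],k))
s=r.sense();print(s['eef_pos'],s['tcp_rot'])"
```

```text
[ 556.4675195  -135.98403281   26.79875953] [-3.14134631e+00  2.11573463e-04  1.71536124e+00]
```

View pics/s4.png

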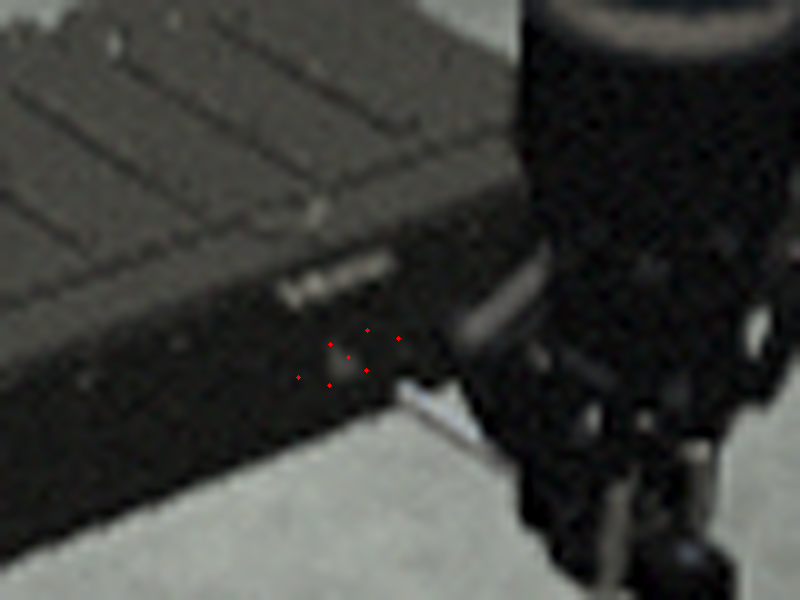

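View pics/t4.png

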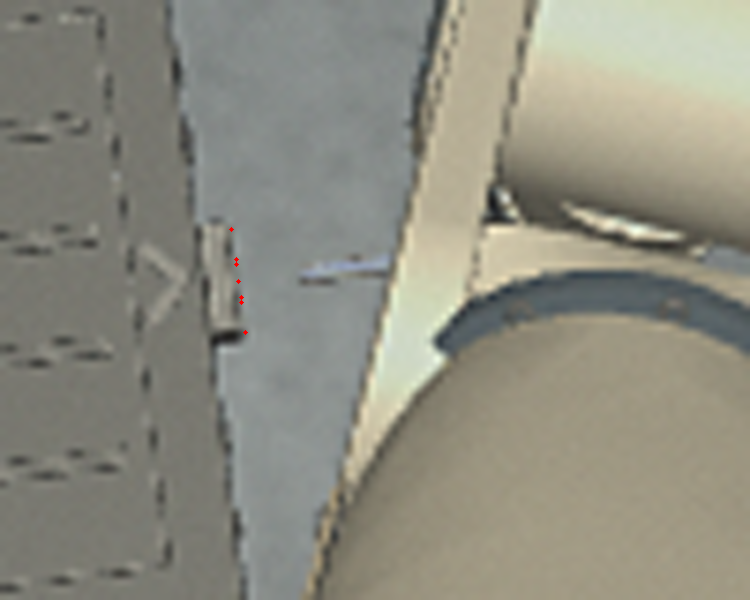

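```bash
cat >> h.py <<'E'
def tri(fs,uvs):
    A=np.zeros((3,3));b=np.zeros(3)
    L=[]
    for n,uv in uvs.items():
        c,D=ray(fs[n],[uv]); d=D[0]/np.linalg.norm(D[0]); M=np.eye(3)-np.outer(d,d); A+=M;b+=M@c; L.append((c,M))
    X=np.linalg.solve(A,b); return X,[np.linalg.norm(M@(X-c)) for c,M in L]
ST=np.array([525,79,0.]);YW=.145
def w2s(X): return Rot.from_euler("z",-YW).apply(np.array(X)-ST)
def s2w(X): return Rot.from_euler("z",YW).apply(np.array(X,float))+ST
E
python3 -c "
from h import *
import pickle
fs=pickle.load(open('f4.pkl','rb'))
X,e=tri(fs,{'side':(329.5,208.4),'top':(329.9,196.0)});print(X,e,w2s(X))
# glint
print(w2s(s2w([0,-97,36])))
P=np.array([556.5,-136,26.8]);d=np.array([np.cos(1.715),np.sin(1.715),0])
for a in (0,95):
  Y=P+[0,0,9.5]+a*d; print('pred',Y,w2s(Y),[proj(fs[n],[Y])[0].round(1) for n in fs])
for n,uv in (('side',(290+34.2-.5,170+36-.5)),):
  c,D=ray(fs[n],[uv]); cs=w2s(c);ds=Rot.from_euler('z',-YW).apply(D[0]);print('glint',cs+ds*((-97-cs[1])/ds[1]))
# second pt along pin top view
print(at_z(fs['top'],[(290+388/7.5-.5,160+262/7.5-.5),(329.9,196.)],36))
"
```

```text
[542.13051091 -40.41438862  37.07087665] [np.float64(0.30883107142932353), np.float64(0.3088310714292573)] [  -0.30373344 -120.63647193   37.07087665]
[-2.03535389e-14 -9.70000000e+01  3.60000000e+01]
pred [ 556.5 -136.    36.3] [ 1.03563647e-01 -2.17295281e+02  3.63000000e+01] [array([352. , 223.7]), array([365. , 191.1])]
pred [542.84808068 -41.98603775  36.3       ] [   0.17921468 -122.29531142   36.3       ] [array([329.9, 208.8]), array([330.5, 195.7])]
glint [ -2.56126713 -97.          36.16081401]
[[546.67128075 -71.15397962  36.        ]
 [541.99474827 -40.28545079  36.        ]]
```

Pin tip triangulates to station (-0.3, -120.6, 37), i.e. in line with the keyhole. Insert.

>>> play_rows(
  moves=[
    [[0,0,0],[8,0,0.8],0],
    [[0,0,0],[16,0,0.8],0],
    [[0,0,0],[22,0,0.8],0],
    [[0,0,0],[28,0,0.8],0],
    [[0,0,0],[34,0,0.8],0],
    [[0,0,0],[40,0,0.8],0],
    [[0,0,0],[46,0,0.8],0],
    [[0,0,0],[50,0,0.8],0],
    [[0,0,0],[52,0,0.8],0],
    [[0,0,0],[52,0,0.8],0],
    [[0,0,0],[52,0,0.8],0],
  ],
  newtons=80,
)

```text
clock: 8.05
eef_pos: [549.1, -84.6, 26.0]
tcp_rot: [-3.141, 0.0, 1.715]
contact_force: [0.1, 0.4, 0.1]
opening: 0.232
```

>>> play_rows(
  moves=[
    [[0,0,0],[2,0,0],0],
    [[0,0,0],[4,0,0],0],
    [[0,0,0],[6,0,0],0],
    [[0,0,0],[8,0,0],0],
    [[0,0,0],[10,0,0],0],
    [[0,0,0],[11,0,0],0],
    [[0,0,0],[12,0,0],0],
    [[0,0,0],[12,0,0],0],
  ],
)

```text
clock: 8.85
eef_pos: [547.5, -72.9, 26.1]
tcp_rot: [3.141, 0.001, 1.716]
contact_force: [0.5, -5.1, 0.3]
opening: 0.236
```

```bash
python3 -c "
from h import *
from rig import r
s=r.sense();print(s['eef_pos'],s['tcp_rot'],s['contact_force'],s['wrist_torque'])
f=r.grab_frame('side'); save(f,'s5',(220,80,420,230))"
```

```text
[547.4890594  -72.8812902   26.07130381] [3.14147168e+00 6.18871407e-04 1.71550458e+00] [ 0.46472282 -5.09957674  0.29358394] [-0.88562502 -0.0386291   0.05643791]
```

View pics/s5.png

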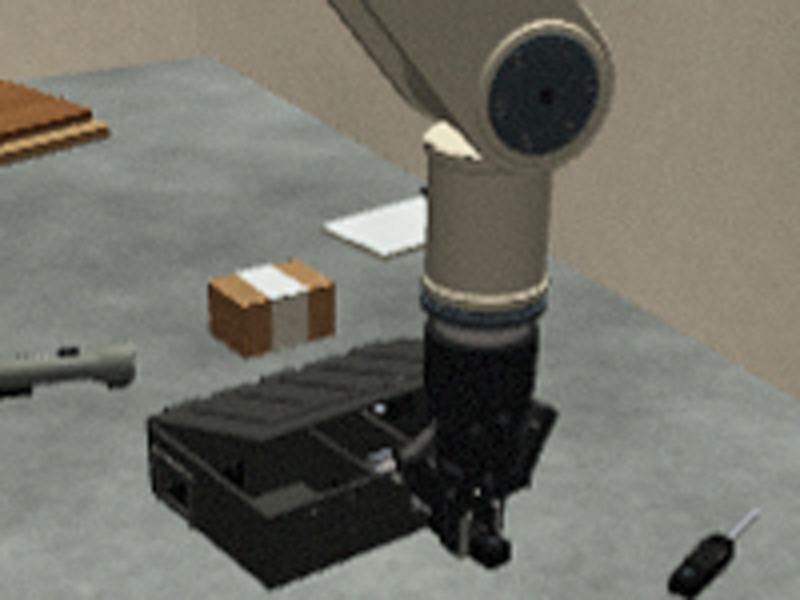

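>>> play_rows(
  moves=[
    [[0,0,0],[0,0,0],0],
    [[0,0,0],[0,0,0],0],
    [[0,0,0],[-5,0,0],0],
    [[0,0,0],[-15,0,0],0],
    [[0,0,0],[-30,0,0],0],
    [[0,0,0],[-45,0,0],0],
    [[0,0,0],[-60,0,0],0],
    [[0,0,0],[-80,0,0],0],
    [[0,0,0],[-100,-15,0],0],
    [[0,0,0],[-115,-30,5],0],
    [[0,0,0],[-120,-35,15],0],
    [[0,0,0],[-120,-35,20],0],
    [[0,0,0],[-120,-35,20],0],
    [[0,0,0],[-120,-35,20],0],
  ],
)

```text
clock: 10.3
eef_pos: [530.6, -196.2, 5.9]
tcp_rot: [-3.142, 0.0, 1.716]
contact_force: [-0.0, -1.1, -0.9]
opening: 0.235
```

```bash
python3 -c "
from h import *
from rig import r
s=r.sense();print(s['clock'],s['eef_pos'],s['tcp_rot'],s['contact_force'])
f=r.grab_frame('side'); save(f,'s6',(220,80,460,260))"
```

```text
10.3 [ 530.56712368 -196.20129068    5.91949823] [-3.14156988e+00  3.72241807e-04  1.71603152e+00] [-0.04237132 -1.10634675 -0.9498268 ]
```

View pics/s6.png

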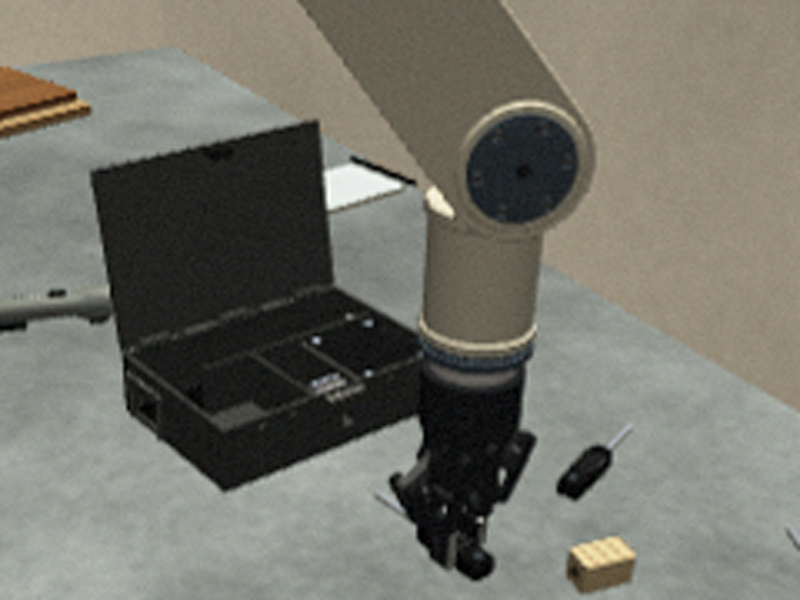

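The lid stands wide open; key is out and near the table. Lower and release it.

>>> play_rows(
  moves=[
    [[0,0,0],[0,0,3],0],
    [[0,0,0],[0,0,5],0],
    [[0,0,0],[0,0,5.3],0],
    [[0,0,0],[0,0,5.3],0.3],
    [[0,0,0],[0,0,5.3],0.5],
    [[0,0,0],[0,0,5.3],0.6],
    [[0,0,0],[0,0,5.3],0.6],
    [[0,0,0],[0,0,0],0.6],
    [[0,0,0],[0,0,-30],0.7],
    [[0,0,0],[0,0,-75],0.7],
    [[0,0,0],[0,0,-110],0.7],
  ],
)

```text
clock: 11.45
eef_pos: [530.8, -196.2, 118.4]
tcp_rot: [3.141, 0.001, 1.716]
contact_force: [0.5, -0.5, -0.3]
opening: 0.7
```

```bash
python3 -c "
from h import *
from rig import r
D=[np.pi,0,-.11+np.pi/1]
for y in (-.11,-.11+np.pi):
  D=[np.pi,0,y]
  rel([([618.4,-264.3,100],D),([618.4,-264.3,6],D)])
print(r.sense()['qpos'])
f=r.grab_frame('side'); save(f,'s7',(300,150,460,270))"
```

```text
now 11.45 [ 530.8 -196.2  118.4] [3.141e+00 1.000e-03 1.716e+00] F [ 0.5 -0.5 -0.3] op 0.7
rot [0.1, -0.0, 104.6] shift [-80.0, 76.8, 18.5]
rot [0.1, -0.0, 104.6] shift [-79.9, 76.7, 112.5]
now 11.45 [ 530.8 -196.2  118.4] [3.141e+00 1.000e-03 1.716e+00] F [ 0.5 -0.5 -0.3] op 0.7
rot [0.0, 0.1, -75.4] shift [-80.0, 76.8, 18.5]
rot [0.0, 0.1, -75.4] shift [-79.9, 76.7, 112.5]
[-3.56481524e-01  3.95473748e-01  1.85787568e+00 -5.03279223e-04
  8.86989617e-01 -5.01597395e-01]
```

View pics/s7.png

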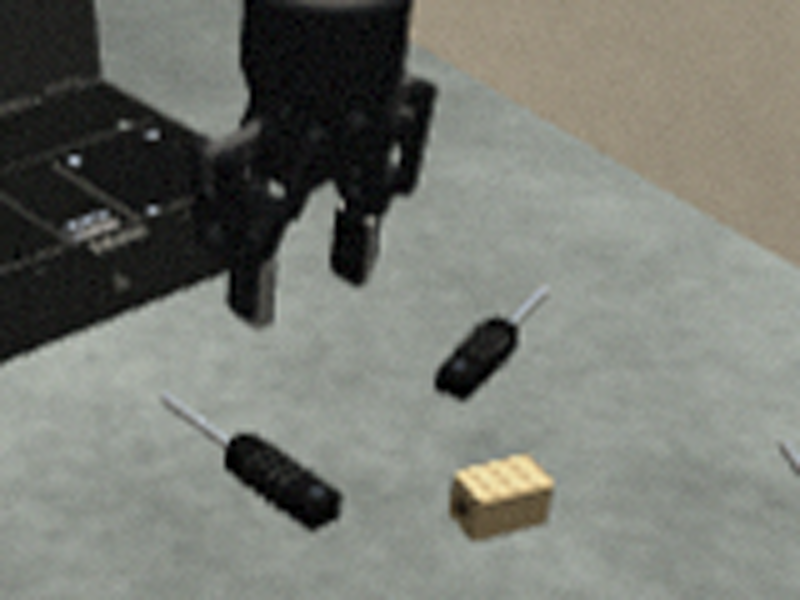

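The key lies flat at crop (275,475), clear of the station; the block stands untouched at (500,495).

>>> play_rows(
  moves=[
    [[0,0,-8],[-9,9,0],0.75],
    [[0,0,-16],[-18,18,0],0.75],
    [[0,0,-24],[-27,27,0],0.75],
    [[0,0,-32],[-36,36,0],0.75],
    [[0,0,-40],[-45,45,0],0.75],
    [[0,0,-48],[-55,55,0],0.75],
    [[0,0,-56],[-65,65,5],0.75],
    [[0,0,-64],[-75,72,20],0.75],
    [[0,0,-72],[-80,77,40],0.75],
    [[0,0,-75.4],[-80,77,60],0.75],
    [[0,0,-75.4],[-80,77,60],0.75],
    [[0,0,-75.4],[-80,77,60],0.75],
  ],
  newtons=40,
)

```text
clock: 12.7
eef_pos: [621.8, -265.4, 64.7]
tcp_rot: [-3.139, 0.008, 3.03]
contact_force: [-0.4, 0.7, -0.8]
opening: 0.752
```

```bash
python3 -c "
from h import *
from rig import r
D=[np.pi,0,-.11+np.pi]
rel([([618.4,-264.3,4],D)])
f=r.grab_frame('side'); save(f,'s8',(340,180,460,270))"
```

```text
now 12.7 [ 621.8 -265.4   64.7] [-3.139  0.008  3.03 ] F [-0.4  0.7 -0.8] op 0.752
rot [-0.1, 0.4, -0.1] shift [3.9, 0.8, 60.7]
```

View pics/s8.png

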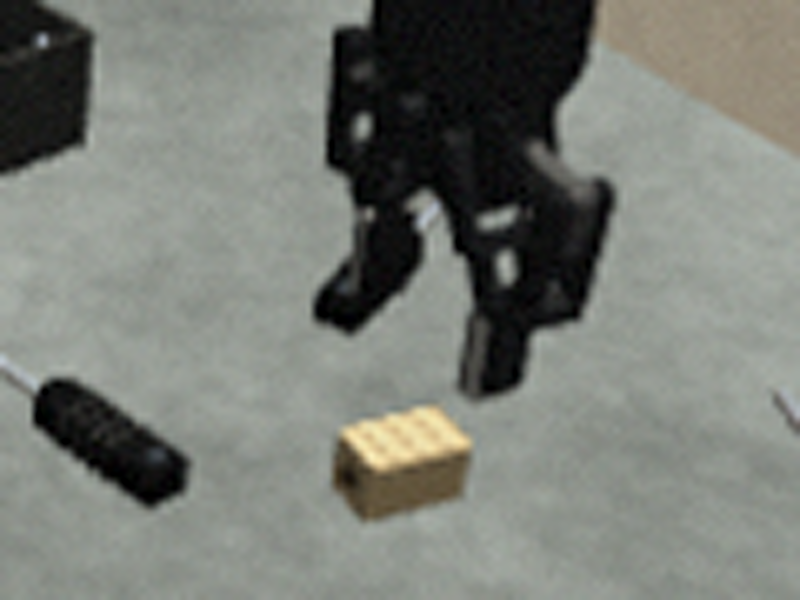

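>>> play_rows(
  moves=[
    [[0,0.3,0],[3,0.8,20],0.75],
    [[0,0.3,0],[3,0.8,45],0.75],
    [[0,0.3,0],[3,0.8,58],0.75],
    [[0,0.3,0],[3,0.8,60],0.6],
    [[0,0.3,0],[3,0.8,60],0],
    [[0,0.3,0],[3,0.8,60],0],
    [[0,0.3,0],[3,0.8,60],0],
    [[0,0.3,0],[3,0.8,60],0],
    [[0,0.3,0],[3,0.8,60],0],
    [[0,0.3,0],[3,0.8,50],0],
    [[0,0.3,0],[3,0.8,20],0],
    [[0,0.3,0],[3,0.8,-20],0],
    [[0,0.3,0],[3,0.8,-60],0],
    [[0,0.3,0],[3,0.8,-80],0],
    [[0,0.3,0],[3,0.8,-80],0],
    [[0,0.3,0],[3,0.8,-80],0],
  ],
  newtons=40,
)

```text
clock: 14.35
eef_pos: [618.7, -264.1, 145.9]
tcp_rot: [-3.139, 0.004, 3.03]
contact_force: [0.1, -0.6, -0.2]
opening: 0.319
```

```bash
python3 -c "
from h import *
from rig import r
D=[np.pi,0,1.716]
c=s2w([-72,-28,0]);print(c)
rel([([c[0],c[1],145],D)])
f=r.grab_frame('side'); save(f,'s9',(340,120,480,240))"
```

```text
[457.80136281  40.8903797    0.        ]
now 14.35 [ 618.7 -264.1  145.9] [-3.139  0.004  3.03 ] F [ 0.1 -0.6 -0.2] op 0.319
rot [0.0, 0.3, 75.3] shift [193.7, 285.3, -0.8]
```

View pics/s9.png

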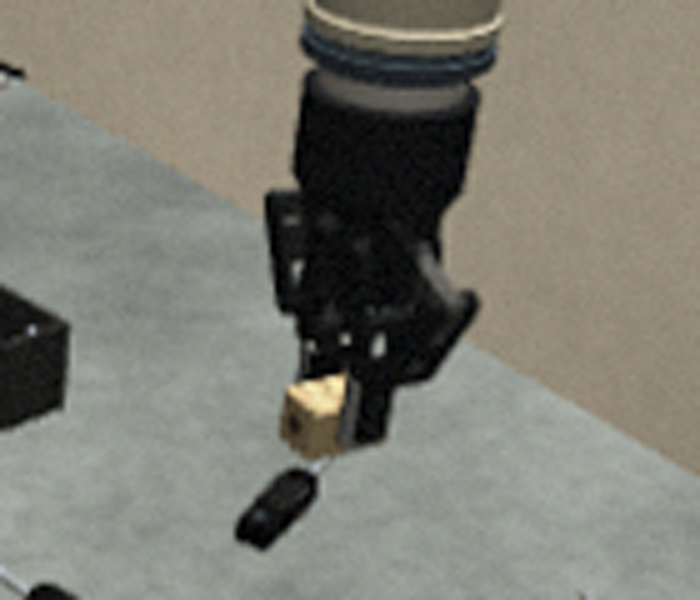

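>>> play_rows(
  moves=[
    [[0,0.3,8],[19,28,-5],0],
    [[0,0.3,16],[38,56,-5],0],
    [[0,0.3,24],[58,85,-5],0],
    [[0,0.3,32],[77,114,-5],0],
    [[0,0.3,40],[97,142,-5],0],
    [[0,0.3,48],[116,171,-5],0],
    [[0,0.3,56],[136,200,-5],0],
    [[0,0.3,64],[155,228,0],0],
    [[0,0.3,72],[174,257,0],0],
    [[0,0.3,75.3],[190,280,0],0],
    [[0,0.3,75.3],[193.7,285.3,0],0],
    [[0,0.3,75.3],[193.7,285.3,20],0],
    [[0,0.3,75.3],[193.7,285.3,40],0],
    [[0,0.3,75.3],[193.7,285.3,40],0],
    [[0,0.3,75.3],[193.7,285.3,40],0],
  ],
)

```text
clock: 15.9
eef_pos: [456.9, 40.6, 103.1]
tcp_rot: [-3.138, -0.001, 1.717]
contact_force: [0.2, 0.3, -0.2]
opening: 0.32
```

```bash
python3 -c "
from h import *
from rig import r
D=[np.pi,0,1.716]
c=s2w([-72,-28,0])
rel([([c[0],c[1],9.5],D)])
f=r.grab_frame('side'); save(f,'s10',(220,80,380,230))"
```

```text
now 15.9 [456.9  40.6 103.1] [-3.138e+00 -1.000e-03  1.717e+00] F [ 0.2  0.3 -0.2] op 0.32
rot [-0.2, -0.1, 0.0] shift [0.0, 1.3, 93.6]
```

View pics/s10.png

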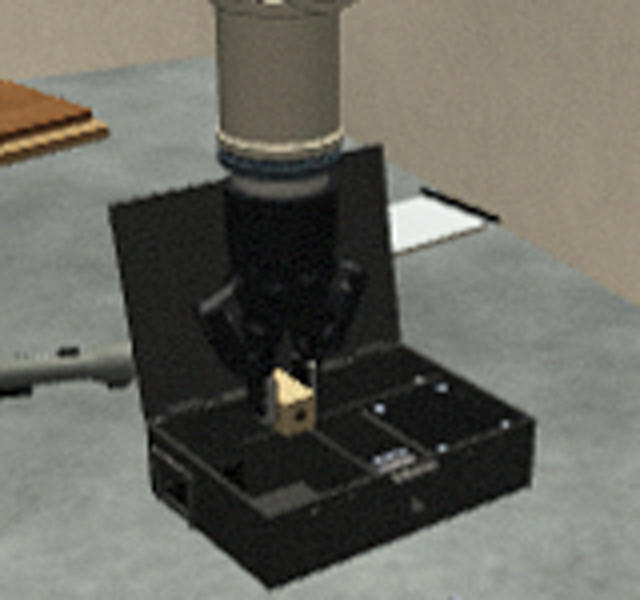

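>>> play_rows(
  moves=[
    [[-0.2,0,0],[0,1,25],0],
    [[-0.2,0,0],[0,1,50],0],
    [[-0.2,0,0],[0,1,70],0],
    [[-0.2,0,0],[0,1,80],0],
    [[-0.2,0,0],[0,1,84],0],
    [[-0.2,0,0],[0,1,84],0],
  ],
)

```text
clock: 16.55
eef_pos: [458.6, 40.9, 20.0]
tcp_rot: [3.14, -0.001, 1.716]
contact_force: [0.3, -1.5, -1.1]
opening: 0.323
```

```bash
python3 -c "
from h import *
from rig import r
f=r.grab_frame('side'); save(f,'s11',(230,90,360,220))"
```

```text
(no output)
```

View pics/s11.png

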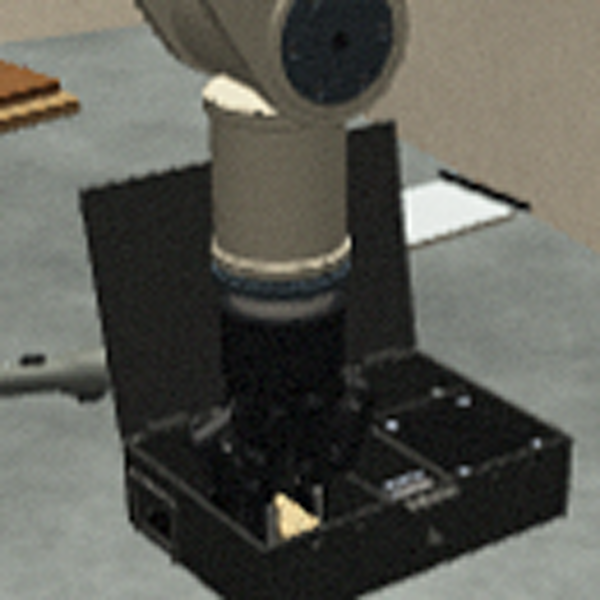

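>>> play_rows(
  moves=[
    [[0,0,0],[0,0,2],0],
    [[0,0,0],[0,0,4],0],
    [[0,0,0],[0,0,6],0],
    [[0,0,0],[0,0,6],0],
    [[0,0,0],[0,0,6],0],
  ],
)

```text
clock: 17.1
eef_pos: [458.8, 40.9, 14.3]
tcp_rot: [3.139, -0.001, 1.716]
contact_force: [-1.7, 0.1, -1.3]
opening: 0.319
```

>>> play_rows(
  moves=[
    [[0,0,0],[0,0,1.5],0],
    [[0,0,0],[0,0,3],0],
    [[0,0,0],[0,0,4],0],
    [[0,0,0],[0,0,4],0],
    [[0,0,0],[0,0,4],0],
  ],
)

```text
clock: 17.6
eef_pos: [458.8, 40.9, 10.4]
tcp_rot: [3.139, -0.001, 1.716]
contact_force: [-0.2, 0.4, 2.9]
opening: 0.318
```

>>> play_rows(
  moves=[
    [[0,0,0],[0,0,0.7],0],
    [[0,0,0],[0,0,1.2],0],
    [[0,0,0],[0,0,1.2],0],
  ],
)

```text
clock: 17.9
eef_pos: [458.9, 41.0, 10.2]
tcp_rot: [3.139, -0.001, 1.716]
contact_force: [-5.9, 0.2, 23.1]
opening: 0.319
```

>>> play_rows(
  moves=[
    [[0,0,0],[0,0,-1],0],
    [[0,0,0],[0,0,-1],0],
    [[0,0,0],[0,0,-1],0.38],
    [[0,0,0],[0,0,-1],0.42],
    [[0,0,0],[0,0,-1],0.45],
    [[0,0,0],[0,0,-1],0.45],
  ],
)

```text
clock: 18.5
eef_pos: [460.1, 41.1, 11.4]
tcp_rot: [3.137, -0.001, 1.716]
contact_force: [4.5, 0.3, 1.4]
opening: 0.45
```

```bash
python3 -c "
from h import *
from rig import r
f=r.grab_frame('side'); save(f,'s12',(250,140,330,210))"
```

```text
(no output)
```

View pics/s12.png

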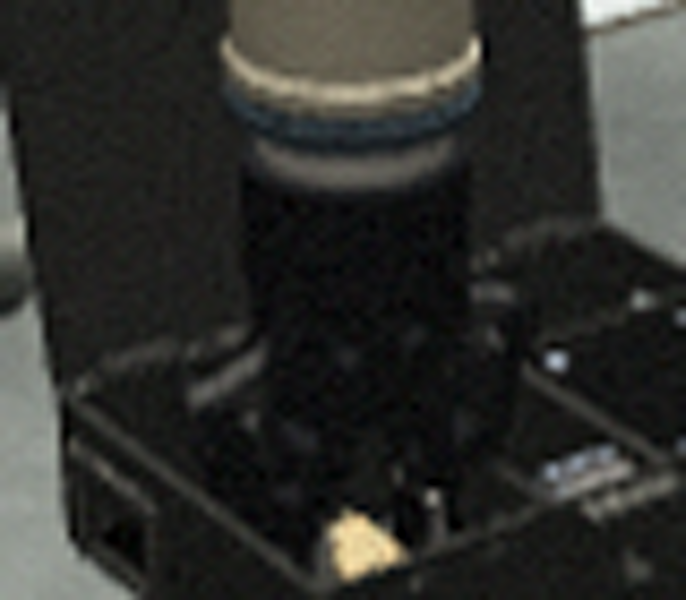

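>>> play_rows(
  moves=[
    [[0,0,0],[0,1,-3],0.45],
    [[0,0,0],[0,1,-8],0.45],
    [[0,0,0],[0,1,-16],0.45],
    [[0,0,0],[0,1,-30],0.45],
    [[0,0,0],[0,1,-30],0.45],
  ],
)

```text
clock: 19.05
eef_pos: [461.5, 41.2, 42.9]
tcp_rot: [3.135, -0.001, 1.716]
contact_force: [0.4, 0.6, 0.2]
opening: 0.446
```

```bash
python3 -c "
from h import *
from rig import r
f=r.grab_frame('side'); save(f,'s13',(250,120,350,210))"
```

```text
(no output)
```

View pics/s13.png

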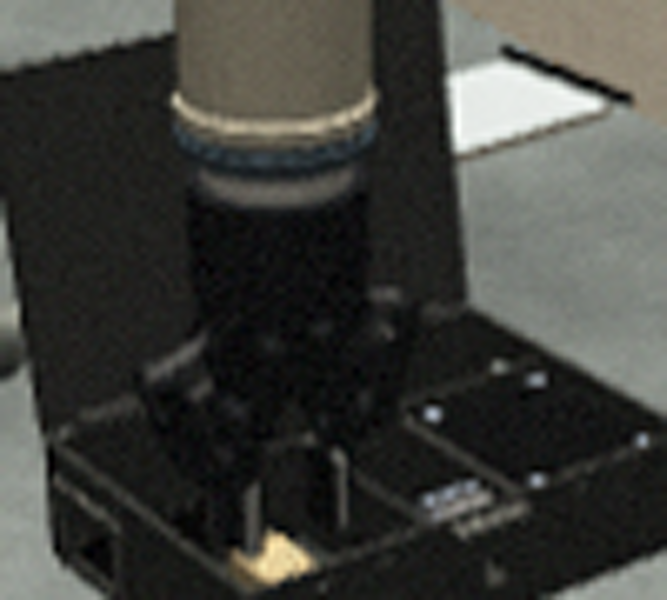

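```bash
python3 -c "
from h import *
D=[np.pi,0,1.716]
c=s2w([0,155,0]);print(c)
rel([([c[0],c[1],300],D),([c[0],c[1],208],D)])"
```

```text
[502.60367339 232.37341541   0.        ]
now 19.1 [461.3  41.2  42.3] [ 3.136e+00 -1.000e-03  1.716e+00] F [-0.7 -0.2  1.2] op 0.452
rot [0.3, -0.0, 0.0] shift [183.3, 70.1, -257.2]
rot [0.3, -0.0, 0.0] shift [183.3, 69.6, -165.2]
```

>>> play_rows(
  moves=[
    [[0.3,0,0],[0,0,-40],0.45],
    [[0.3,0,0],[0,0,-90],0.45],
    [[0.3,0,0],[0,0,-140],0.2],
    [[0.3,0,0],[0,0,-190],0],
    [[0.3,0,0],[0,0,-240],0],
    [[0.3,0,0],[5,5,-270],0],
    [[0.3,0,0],[45,25,-275],0],
    [[0.3,0,0],[90,40,-275],0],
    [[0.3,0,0],[135,55,-275],0],
    [[0.3,0,0],[175,68,-275],0],
    [[0.3,0,0],[183,70,-270],0],
    [[0.3,0,0],[183,70,-260],0],
    [[0.3,0,0],[183,70,-260],0],
  ],
)

```text
clock: 20.4
eef_pos: [501.2, 230.7, 300.5]
tcp_rot: [-3.139, 0.001, 1.717]
contact_force: [-0.4, -0.2, 0.5]
opening: -0.003
```

```bash
python3 -c "
from h import *
from rig import r
import pickle
fs={n:r.grab_frame(n) for n in ['side','top']}
pickle.dump(fs,open('f14.pkl','wb'))
save(fs['side'],'s14',(220,60,380,230));save(fs['top'],'t14',(200,120,440,260))
s=r.sense();print(s['eef_pos'],w2s(s['eef_pos']),s['opening'],s['contact_force'])"
```

```text
[502.02137682 230.50224296 302.15150717] [ -0.84655615 153.23260126 302.15150717] -0.000661609187535665 [ 0.23628243 -0.42697258  0.04425397]
```

View pics/s14.png

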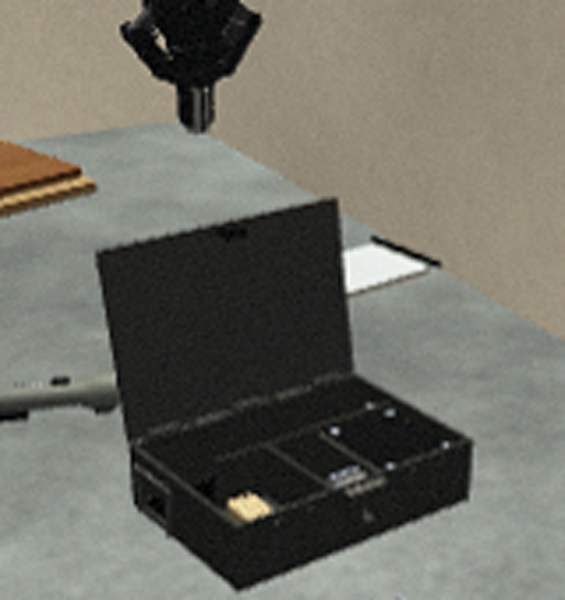

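View pics/t14.png

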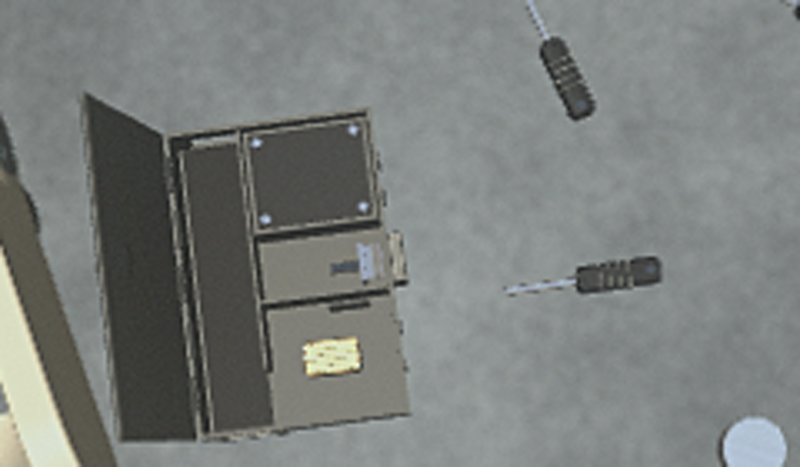

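The block lies flat in the middle of the chamber (top crop (330,355)), and the key lies flat about 75 mm in front of the boss. Now go down behind the lid.

>>> play_rows(
  moves=[
    [[0,0,0],[2,0,40],0],
    [[0,0,0],[2,0,75],0],
    [[0,0,0],[2,0,93],0],
    [[0,0,0],[2,0,93],0],
    [[0,0,0],[2,0,93],0],
  ],
)

```text
clock: 21.0
eef_pos: [502.1, 231.7, 210.0]
tcp_rot: [-3.141, -0.0, 1.714]
contact_force: [0.1, -1.4, 0.8]
opening: 0.002
```

```bash
python3 -c "
from h import *
from rig import r
s=r.sense();print(s['eef_pos'],w2s(s['eef_pos']),s['tcp_rot'],s['contact_force'])
f=r.grab_frame('side'); save(f,'s15',(220,60,380,230))"
```

```text
[502.09780245 231.73753338 209.99629728] [ -0.59244243 154.4438855  209.99629728] [-3.14124145e+00 -5.97510532e-05  1.71403129e+00] [ 0.09879405 -1.41064913  0.81590046]
```

View pics/s15.png

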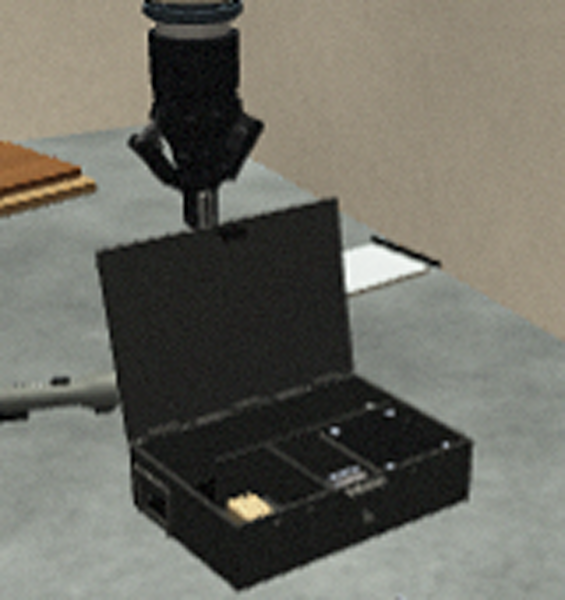

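>>> play_rows(
  moves=[
    [[0,0,0],[-12,0,0],0],
    [[0,0,0],[-20,0,0],0],
    [[0,0,0],[-28,0,0],0],
    [[0,0,0],[-36,0,-1],0],
    [[0,0,0],[-44,0,-2],0],
    [[0,0,0],[-53,0,-4],0],
    [[0,0,0],[-63,0,-5],0],
    [[0,0,0],[-74,0,-5],0],
    [[0,0,0],[-84,0,-5],0],
    [[0,0,0],[-94,0,-3],0],
    [[0,0,0],[-94,0,-3],0],
  ],
)

```text
clock: 22.15
eef_pos: [516.0, 137.8, 213.3]
tcp_rot: [3.141, -0.0, 1.713]
contact_force: [1.2, 0.2, 0.6]
opening: 0.002
```

```bash
python3 -c "
from h import *
from rig import r
s=r.sense();print(s['eef_pos'],w2s(s['eef_pos']),s['tcp_rot'],s['contact_force'])
f=r.grab_frame('side'); save(f,'s16',(220,60,380,230))"
```

```text
[516.01577859 137.78029763 213.31776591] [ -0.39663212  59.46160364 213.31776591] [ 3.14097544e+00 -8.76349009e-05  1.71316778e+00] [1.17453655 0.17213568 0.58756536]
```

View pics/s16.png

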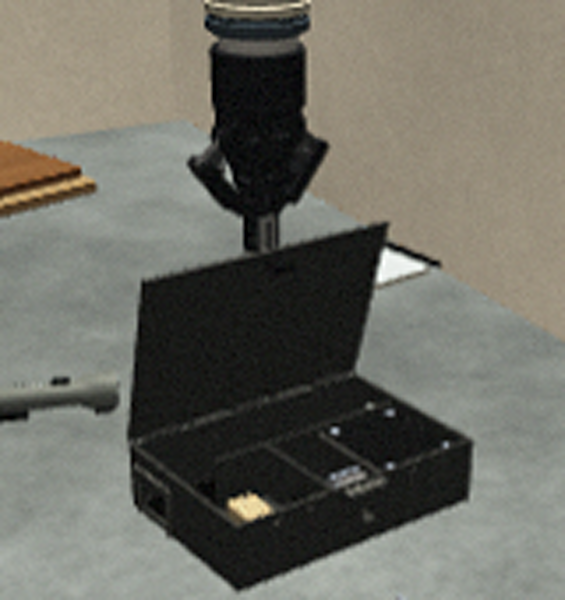

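>>> play_rows(
  moves=[
    [[0,0,0],[-9,0,2],0],
    [[0,0,0],[-18,0,6],0],
    [[0,0,0],[-28,0,10],0],
    [[0,0,0],[-37,0,14],0],
    [[0,0,0],[-46,0,19],0],
    [[0,0,0],[-55,0,24],0],
    [[0,0,0],[-63,0,30],0],
    [[0,0,0],[-72,0,36],0],
    [[0,0,0],[-80,0,43],0],
    [[0,0,0],[-88,0,50],0],
    [[0,0,0],[-95,0,58],0],
    [[0,0,0],[-102,0,66],0],
    [[0,0,0],[-108,0,75],0],
    [[0,0,0],[-114,0,84],0],
    [[0,0,0],[-118,0,93],0],
    [[0,0,0],[-123,0,103],0],
    [[0,0,0],[-126,0,110],0],
    [[0,0,0],[-128,0,117],0],
    [[0,0,0],[-130,0,125],0],
    [[0,0,0],[-130,0,125],0],
  ],
)

```text
clock: 24.2
eef_pos: [534.1, 9.6, 87.4]
tcp_rot: [-3.141, -0.0, 1.713]
contact_force: [-1.9, -0.1, 1.9]
opening: 0.004
```

```bash
python3 -c "
from h import *
from rig import r
s=r.sense();print(s['eef_pos'],w2s(s['eef_pos']),s['tcp_rot'],s['contact_force'])
f=r.grab_frame('side'); save(f,'s17',(220,60,380,230))"
```

```text
[534.07496093   9.57107184  87.3509888 ] [ -1.05222709 -70.01159761  87.3509888 ] [-3.14112150e+00 -4.09941605e-04  1.71311776e+00] [-1.89210226 -0.13981822  1.94649509]
```

View pics/s17.png

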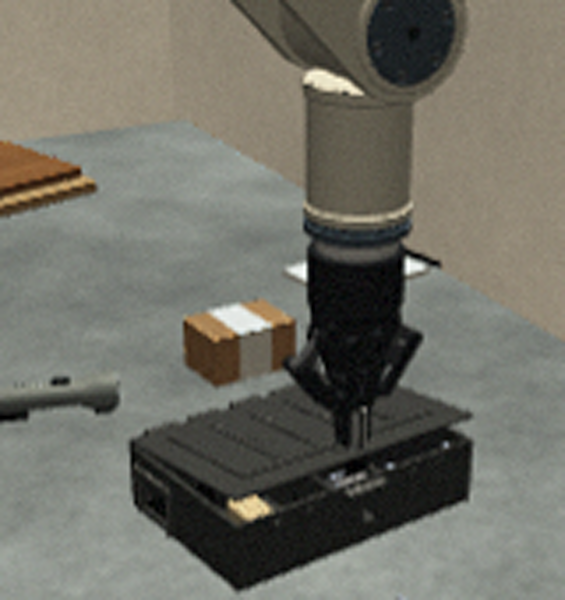

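>>> play_rows(
  moves=[
    [[0,0,0],[-2,0,5],0],
    [[0,0,0],[-3,0,10],0],
    [[0,0,0],[-3,0,14],0],
    [[0,0,0],[-3,0,17],0],
    [[0,0,0],[-3,0,18],0],
    [[0,0,0],[-3,0,19],0],
    [[0,0,0],[-3,0,19],0],
  ],
)

```text
clock: 24.95
eef_pos: [534.6, 6.7, 68.8]
tcp_rot: [-3.142, -0.0, 1.713]
contact_force: [0.5, -0.4, -0.2]
opening: 0.001
```

>>> play_rows(
  moves=[
    [[0,0,0],[0,0,0.8],0],
    [[0,0,0],[0,0,1.5],0],
    [[0,0,0],[0,0,1.5],0],
  ],
)

```text
clock: 25.25
eef_pos: [534.6, 6.6, 67.1]
tcp_rot: [-3.141, -0.0, 1.713]
contact_force: [0.0, 0.3, 1.3]
opening: 0.001
```

```bash
python3 -c "
from h import *
from rig import r
s=r.sense();print(s['eef_pos'],w2s(s['eef_pos']),s['tcp_rot'],s['contact_force'])
f=r.grab_frame('side'); save(f,'s18',(240,140,370,240))"
```

```text
[534.60562931   6.618346    67.05198485] [ -0.95377412 -73.01001482  67.05198485] [-3.14133186e+00 -2.77191414e-04  1.71329994e+00] [7.58403094e-04 2.52646767e-01 1.34326722e+00]
```

View pics/s18.png

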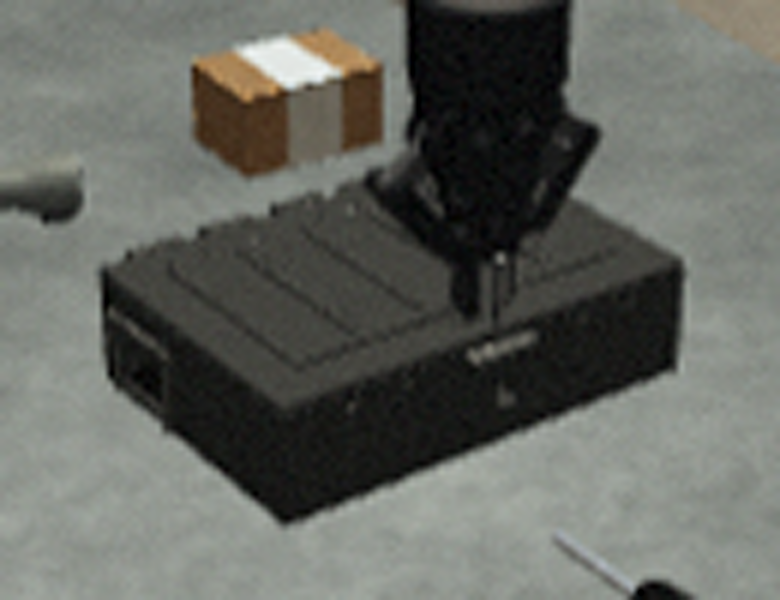

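>>> play_rows(
  moves=[
    [[0,0,0],[0,0,0.5],0],
    [[0,0,0],[0,0,0.8],0],
    [[0,0,0],[0,0,0.8],0],
  ],
)

```text
clock: 25.6
eef_pos: [534.6, 6.6, 66.4]
tcp_rot: [-3.141, -0.0, 1.713]
contact_force: [-0.5, -0.5, 2.8]
opening: 0.002
```

>>> play_rows(
  moves=[
    [[0,0,0],[0,0,0.5],0],
    [[0,0,0],[0,0,1],0],
    [[0,0,0],[0,0,1],0],
  ],
)

```text
clock: 25.9
eef_pos: [534.6, 6.6, 65.5]
tcp_rot: [-3.141, -0.0, 1.713]
contact_force: [-2.0, 0.4, 6.1]
opening: 0.003
```

>>> play_rows(
  moves=[
    [[0,0,0],[0,0,0.7],0],
    [[0,0,0],[0,0,1.4],0],
    [[0,0,0],[0,0,1.4],0],
  ],
)

```text
clock: 26.2
eef_pos: [534.7, 6.6, 64.3]
tcp_rot: [-3.141, -0.0, 1.713]
contact_force: [-2.1, -0.8, 7.2]
opening: -0.003
```

>>> play_rows(
  moves=[
    [[0,0,0],[0,0,0.7],0],
    [[0,0,0],[0,0,1.4],0],
    [[0,0,0],[0,0,1.4],0],
  ],
)

```text
clock: 26.5
eef_pos: [534.7, 6.5, 63.3]
tcp_rot: [-3.142, -0.0, 1.713]
contact_force: [-2.9, -0.8, 10.5]
opening: 0.003
```

```bash
python3 -c "
from h import *
from rig import r
f=r.grab_frame('side'); save(f,'s19',(270,140,350,200))
print(r.sense()['contact_force'])"
```

```text
[-2.30771386 -0.98478695  9.71809752]
```

View pics/s19.png

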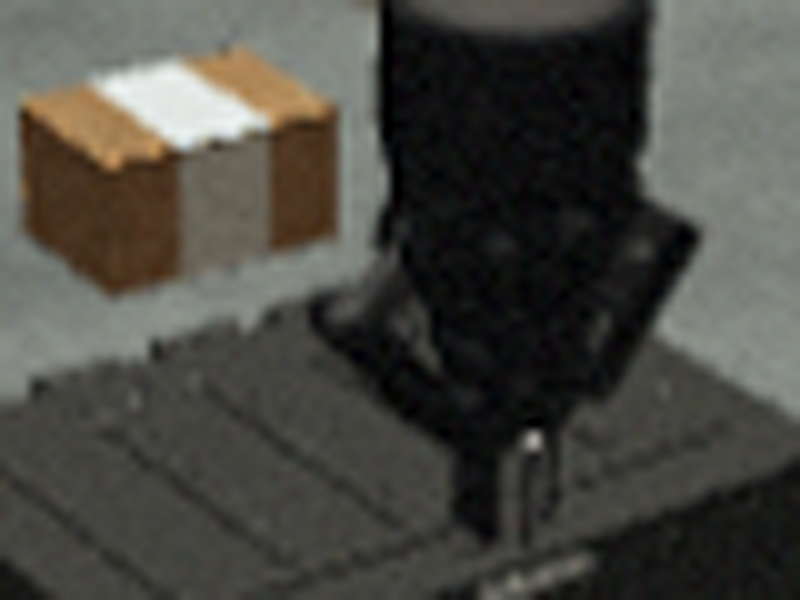

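>>> play_rows(
  moves=[
    [[0,0,0],[0,0,1],0],
    [[0,0,0],[0,0,2],0],
    [[0,0,0],[0,0,2],0],
  ],
)

```text
clock: 26.85
eef_pos: [534.8, 6.6, 62.1]
tcp_rot: [3.142, -0.0, 1.713]
contact_force: [-4.6, -1.2, 13.8]
opening: -0.003
```

>>> play_rows(
  moves=[
    [[0,0,0],[0,0,1],0],
    [[0,0,0],[0,0,1.5],0],
    [[0,0,0],[0,0,1.5],0],
  ],
)

```text
clock: 27.15
eef_pos: [534.8, 6.5, 61.8]
tcp_rot: [3.141, -0.0, 1.713]
contact_force: [-6.2, -0.1, 21.3]
opening: 0.003
```

>>> play_rows(
  moves=[
    [[0,0,0],[0,0,-2],0],
    [[0,0,0],[0,0,-4],0],
    [[0,0,0],[0,0,-6],0],
    [[0,0,0],[0,0,-9],0],
    [[0,0,0],[0,0,-12],0],
    [[0,0,0],[0,0,-12],0],
  ],
)

```text
clock: 27.75
eef_pos: [535.1, 6.6, 74.1]
tcp_rot: [3.141, -0.0, 1.713]
contact_force: [0.2, -0.8, 0.1]
opening: -0.001
```

```bash
python3 -c "
from h import *
from rig import r
f=r.grab_frame('side'); save(f,'s20',(250,140,370,230))
print(r.sense()['contact_force'])"
```

```text
[-0.58795171 -0.19769976  0.40517136]
```

View pics/s20.png

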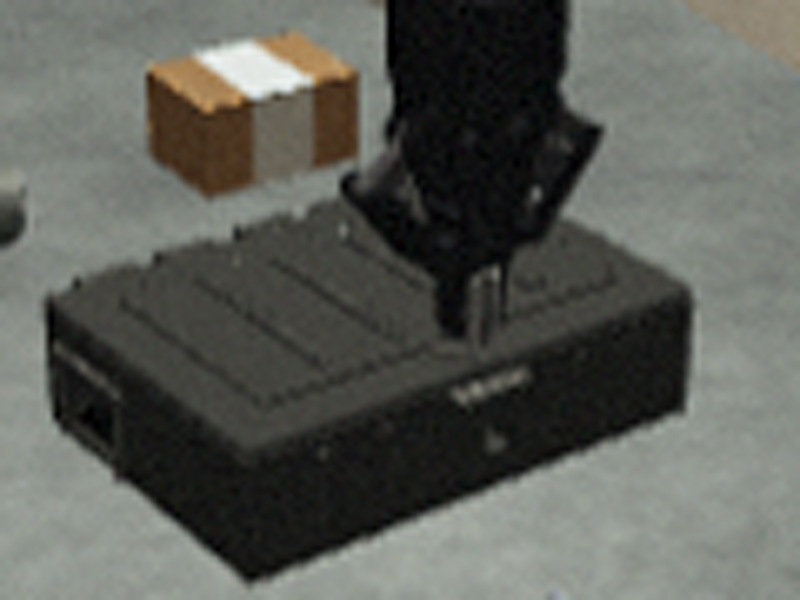

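The finger is clear of the lid, with a gap, and the lid stays shut. Raise the arm well away and check everything.

>>> play_rows(
  moves=[
    [[0,0,0],[0,0,-30],0],
    [[0,0,0],[0,0,-70],0],
    [[0,0,0],[0,0,-120],0],
    [[0,0,0],[0,0,-170],0],
    [[0,0,0],[50,0,-210],0],
    [[0,0,0],[100,-40,-230],0],
    [[0,0,0],[150,-80,-230],0],
    [[0,0,0],[200,-110,-230],0],
    [[0,0,0],[250,-140,-230],0],
    [[0,0,0],[300,-160,-230],0],
    [[0,0,0],[340,-180,-230],0],
    [[0,0,0],[340,-180,-230],0],
    [[0,0,0],[340,-180,-230],0],
  ],
)

```text
clock: 29.1
eef_pos: [305.4, 321.1, 303.9]
tcp_rot: [-3.142, -0.002, 1.718]
contact_force: [-0.4, -0.5, 0.6]
opening: -0.003
```

```bash
python3 -c "
from h import *
from rig import r
fs={n:r.grab_frame(n) for n in ['side','top']}
save(fs['side'],'s21',(180,100,500,320));save(fs['top'],'t21',(120,80,500,300))
s=r.sense();print(s['clock'],s['eef_pos'],s['contact_force'])"
```

```text
29.2 [307.47424886 318.38863634 303.7273922 ] [ 1.24600448  0.55530204 -0.57738851]
```

View pics/s21.png

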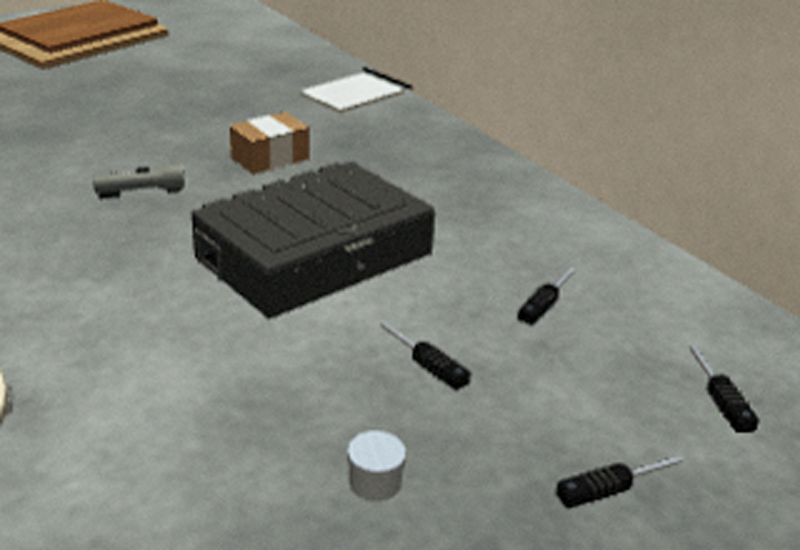

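View pics/t21.png

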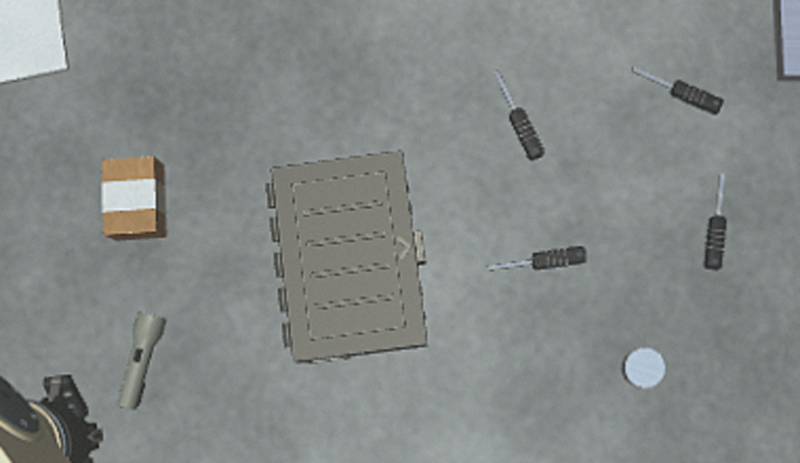

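The lid is shut and has held for over 1.5 s with nothing touching it. The tin, carton, torch and spare keys are where they were at the start, and the arm is clear.

```bash
python3 -c "
from rig import r
print(r.sign_off())"
```

```text
the job is handed in; nothing more can be done
None
```

The job is done and handed in at about 29 s of the 72 s. `sign_off` returned no verdict.

- **Opening:** I took the key nearest the base and pushed its pin into the keyhole. The lid sprang wide open at about 5 N.
- **Key:** it is back flat on the worktop, about 75 mm in front of the keyhole boss.
- **Bait block:** it lies flat in the middle of the chamber floor, confirmed in the top and side pictures before I closed the lid. While lowering it, the contact force briefly reached 23 N. I took that as the block touching the floor, but I could not rule out a gripper knuckle on a wall, so I backed off 1 mm before letting go.
- **Closing:** I swung the lid shut from behind with the closed fingers and pressed the middle of its front edge. The force stayed near zero until just below the 67 mm shut height, then rose to about 21 N at a TCP reading of 61.8 mm. I did not see the catch snap in.
- **Last check:** the lid stayed fully shut for more than 1.5 s with nothing touching it. The tin, carton, torch and spare keys look unmoved compared with the first pictures. No check failed.

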